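Set the black collar on its flat

ROBOT

A 7-joint arm with a two-finger parallel gripper is mounted at the origin on the work surface. World frame = base frame: x ahead of the robot, y to its left, z up, the work surface at z = 0. Lengths are in m, angles in rad, forces in N, time in s.
With the tool pointing down it reaches from about 0.425 to 0.875 m from the base axis. Payload 8.4 kg.
Tool frame: the origin (TCP) lies at the very end of the fingers, on their centre line; the grasp point (between the pads) lies 19 mm behind it; z points along the fingers, y is the line along which they close (so a half turn about z gives the same grasp; the last joint's range is limited). The gripper opens to 85 mm and grips with 20 to 120 N. Pads are 22 mm wide; open, the fingers measure 114 mm over their backs; the gripper's body (76 mm by 85 mm) begins 54 mm behind the grasp point. The pads swing forward as they close: fully open they stand 13 mm farther back than shut.
Start: joints at [-1.274, 0.333, 0.04, 1.465, -0.013, 1.343, -0.059], TCP at [0.251, 0.6, 0.231] pointing down, gripper open.
Joint ranges: [-2.58, 2.58], [-0.38, 2.09], [-1.3, 1.39], [0.25, 2.4], [-1.5, 4.64], [0.08, 2.09], [-2.65, 2.65]. Speed limits (rad/s): [2.22, 2.22, 2.79, 2.79, 3.14, 3.14, 3.14].

INTERFACE

Orientations are given as a 3x3 rotation matrix whose columns are the frame's x, y, z axes.
In Python, from cell import observe, grab_frame, camera_params, hand_in, boxes_of, tip_of gives the robot as it stands.
- The arm moves only by the tool play_rows, never from a script. Its argument "commands" is a list of rows, each a list of 2 entries, a list of its own where there are three numbers: the shift along the tool's x, y, z in cm, then the turn, a rotation vector about the tool's x, y, z in rad. A call has 1 to 8 rows; each row is the pose to reach, as a shift and turn from the pose commanded when the call began, along the tool's axes at that moment; what a row does not reach only later rows make up. A row lasts 1/10 s, in which the tool goes at most 50 mm and 8.59 degrees, less where a joint would pass 70% of its speed; a pose out of reach is approached as far as the arm can. A call with a gripper value outside its range is refused whole. "hand" is the opening, from -1 (shut) to 1 (fully open), set as the call begins (left out, the last holds). The fingers move at their own pace and stop on an object; the grip force is fixed at half the most. Time passes only in rows, so rows that repeat a pose let the fingers close. It gives the time, the measured TCP pose, the force, the opening and the grip force at its end, in the units of the state.
- observe(): the state, without advancing time (a new reading comes with each control period).
- grab_frame(name): name is "side" or "top"; returns the picture (400x640x3 uint8, red, green, blue); there is no depth.
- camera_params(name): a dict with "fx", "fy", "cx", "cy" (pixels), "R" (3x3) and "t" (3): a world point X has camera coordinates R X + t. Camera axes: x right, y down, z forward; pixel columns grow to the right and rows downward; lengths in m; the calibration is good to about 2 mm. A picture is of the moment at which its call begins. camera_params takes no time and is no camera call.
- hand_in(): hands the job in; it is judged then, once.
Trained networks look in the newest picture that a camera, given by its name, has taken for a name from the list of things; names that differ only in an ending like _2 or _b are one class to them, and where a whole thing is asked for, a point or a joint stands for the part that bears it (a point fixed in the world has none). Each returns a list of dicts, best first, with "conf" (0 to 1); they miss things now and then, are a little off and sometimes report something else, mostly with a low value. They report only what shows in the picture. A call takes as long as a camera call. They do not tell look-alikes from the thing itself.
- boxes_of(camera, query): "uv" ([column, row] in pixels, amid what is visible of it).
- tip_of(camera, query): "uv" ([column, row] in pixels: a listed point, or the origin of a listed thing).
The state is a dict: "clock": time; "joint_positions": joint angles; "dq": joint speeds; "joint_torque": joint torques, N m; "eef_pos": TCP position; "tool_rot": TCP orientation; "force": force on the tool from outside, world axes, zero at the start; "wrist_torque": the same for the moment, N m; "finger_gap": finger opening in m; "finger_force": force on a finger pad.
Only numpy, scipy, OpenCV 4.12 (cv2) and the standard library are available. Lean on these libraries where they do the work, as an engineer would, in place of code of your own. Each camera call takes 0.05 s, during which the arm holds its last target. There are 200 camera calls.

TASK

On the repair bench two D-section posts stand side by side. Turn the black collar (the one with a hex key in its set screw) until the set screw faces the yellow-painted flat of its post, then press the key's arm down until it stops, to tighten the screw there. Leave the brass collar on the other post as it is, and let go.

Things in the scene. Friction and masses are not known exactly. Their poses are not given: they have to be found in the camera images.
- collar_mid (a point): Centre of the black collar (40 mm across, 24 high), on its post's axis, 82 mm above the bench. Axes turn with the collar: z up, +x out through the set screw. Two lugs facing +y and -y, flat faces 44 mm apart, 24 wide, 18 high: pinch them from above. The 20 mm steel post rises 28 mm above this point; its grey foot is 90 mm square, 12 thick.
- collar (a joint): Angle of the black collar on its post (rad), counterclockwise from above positive. 0 = set screw and key's leg face the post's yellow flat; a yellow stripe on the post's foot points the same way. Starts between 0.5 and 1.2, so turn clockwise. Stiff (0.3 N m), stays where left; stops at +-1.8.
- key (a joint): Turn of the hex key in the set screw (rad). From the collar centre its leg runs out along the collar's +x to x = 56 mm, then a 65 mm arm (red sleeve, 9 mm thick) goes to +y, sloping up 38 degrees at 0 (loose). Pressed down it stops at 0.8 (tight, 8 degrees below level). Starts at 0 to 0.12. Takes 1 to 3 N pressed 45 mm out, stays where left.
- spare_lug (a point): One lug of the brass collar on the other, like post (no key), 22 mm from that post's axis, 82 mm above the bench. Not to be disturbed.
Not all that is in view belongs to the job. What is shaped like the part that bears collar_mid but green or orange is not meant.

How it is judged:
On the way, in this order (a step that is already met when the one before it is completed fails the run):
1. the black collar's set screw faces the flat (within 12 degrees) while the screw is still loose (value of joint collar between -0.21 and 0.21 rad and value of joint key below 0.4 rad), for 0.2 s.
2. the key is pressed down to its stop (value of joint key above 0.7 rad), for 0.2 s.
At the end, for the whole second after the job is handed in: The black collar's set screw faces the yellow flat within 12 degrees, its key is down at the stop (joint key above 0.7), and both are at rest (value of joint collar between -0.21 and 0.21 rad and value of joint key above 0.7 rad and velocity of joint collar between -0.05 and 0.05 rad/s and velocity of joint key between -0.05 and 0.05 rad/s); the robot touches nothing.
It fails at once if the screw is tightened while it is off the flat (more than 17 degrees) (value of joint key above 0.5 rad and (value of joint collar above 0.3 rad or value of joint collar below -0.3 rad)).
It fails at once if the brass collar is turned (its lug moves more than 6 mm) (distance of spare_lug from where it was at the start of the episode above 0.006 m).
It also fails if it takes over 40 s, if anything falls off the work surface, if the arm or the gripper's body presses on something with over 40 N, if the wrist force passes 120 N, or if a joint passes its speed limit or range.

## Working session

There is one attempt and no reset: what is moved stays moved. The work goes in short steps, Python scripts to look and compute and a tool call to move; the robot and the scene stay as the last step left them, time stands still between calls to the robot, and variables do not carry over. Pictures are saved under pics/ and viewed, at most 10 in all, crops included, and the job is handed in when it is done.

Besides the shell and the picture viewer there is one more tool, called by a JSON object that holds its "fn" and its "kwargs", one argument or row to a line. play_rows: Moves the arm, as the interface text tells. Its arguments: {"type":"object","properties":{"commands":{"type":"array","items":{"type":"array"}},"hand":{"type":"number"}},"required":["commands"]}

```bash
mkdir -p pics
cat > h.py <<'E'
import numpy as np, cv2
from cell import *
def save(c,n):
    im=grab_frame(c); cv2.imwrite(f'pics/{n}.png',cv2.cvtColor(im,cv2.COLOR_RGB2BGR)); return im
def tri(a,b,ca='side',cb='top'):
    P=[]
    for c in (ca,cb):
        p=camera_params(c);K=np.array([[p['fx'],0,p['cx']],[0,p['fy'],p['cy']],[0,0,1]])
        P.append(K@np.c_[np.array(p['R']),np.array(p['t'])])
    X=cv2.triangulatePoints(P[0],P[1],np.float64(a).reshape(2,1),np.float64(b).reshape(2,1))[:,0]
    return X[:3]/X[3]
def atz(c,uv,z):
    p=camera_params(c);R=np.array(p['R']);t=np.array(p['t'])
    d=R.T@np.array([(uv[0]-p['cx'])/p['fx'],(uv[1]-p['cy'])/p['fy'],1]);o=-R.T@t
    return o+d*(z-o[2])/d[2]
E
python3 - <<'E'
from h import *
for c in ('side','top'):
    save(c,c+'0')
    for q in ('collar_mid','spare_lug','key'):
        print(c,q,'tip',[(np.round(d['uv'],1).tolist(),round(d['conf'],2)) for d in tip_of(c,q)][:4],'box',[(np.round(d['uv'],1).tolist(),round(d['conf'],2)) for d in boxes_of(c,q)][:4])
print(observe())
E
```

```text
side collar_mid tip [([312.4, 190.0], 0.97), ([384.7, 177.7], 0.88), ([214.9, 186.6], 0.67), ([231.8, 144.8], 0.65)] box [([389.4, 175.8], 0.88), ([226.4, 183.6], 0.83), ([311.4, 188.8], 0.62), ([236.8, 141.2], 0.56)]
side spare_lug tip [([374.4, 274.7], 0.62), ([313.6, 190.0], 0.33)] box [([375.6, 283.1], 0.7)]Traceback (most recent call last):
  File "<stdin>", line 5, in <module>
ValueError: it knows: collar_mid, spare_lug
```

View pics/side0.png

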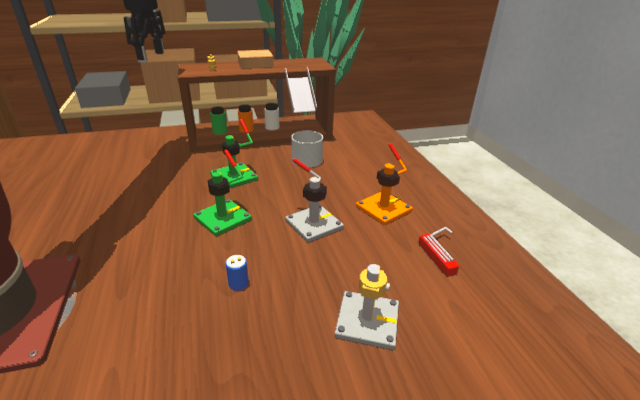

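Side view: the grey-post black collar is at (314,190), with its foot at (314,222) and a yellow stripe at about (326,216). The brass collar is at (373,278). Green and orange look-alikes stand at (219,186), (231,146) and (388,176).

Run:
```python
from h import *
save('top','top0')
for q in ('collar_mid','spare_lug'):
    print(q,[(np.round(d['uv'],1).tolist(),round(d['conf'],2)) for d in tip_of('top',q)][:6])
    for d in tip_of('top',q): print(np.round(d['uv']),tri([312.4,190] if q[0]=='c' else [374.4,274.7],d['uv']).round(3),atz('top',d['uv'],.082).round(3))
print('side at z',atz('side',[312.4,190],.082))
o=observe(); print(o['clock'],o['eef_pos'],o['tool_rot'],o['finger_gap'])
print(camera_params('top'))
```

```text
collar_mid [([272.0, 278.2], 0.93), ([301.9, 191.5], 0.8), ([191.1, 262.0], 0.78), ([294.0, 120.7], 0.72)]
[272. 278.] [0.478 0.158 0.085] [0.378 0.186 0.082]
[302. 192.] [0.561 0.12  0.083] [0.562 0.12  0.082]
[191. 262.] [ 0.531  0.389 -0.061] [0.415 0.358 0.082]
[294. 121.] [0.636 0.136 0.099] [0.727 0.135 0.082]
spare_lug [([414.5, 176.6], 0.85)]
[414. 177.] [ 0.592 -0.13   0.077] [ 0.59  -0.128  0.082]
side at z [0.56133253 0.12221909 0.082     ]
0.5 [0.25058165 0.59971205 0.23130133] [[-9.22694075e-01  3.85532932e-01 -4.15851540e-05]
 [ 3.85532934e-01  9.22694074e-01 -5.44410862e-05]
 [ 1.73815436e-05 -6.62649141e-05 -9.99999998e-01]] 0.08555203731696524
{'fx': 366.347457147951, 'fy': 366.347457147951, 'cx': 318.21574653132944, 'cy': 199.7786907079602, 'R': array([[-0.02244847, -0.99966418, -0.0129459 ],
       [-0.98456236,  0.02435403, -0.17333159],
       [ 0.17358866,  0.00885502, -0.98477843]]), 't': array([0.09781832, 0.54693122, 0.78472275])}
```

View pics/top0.png

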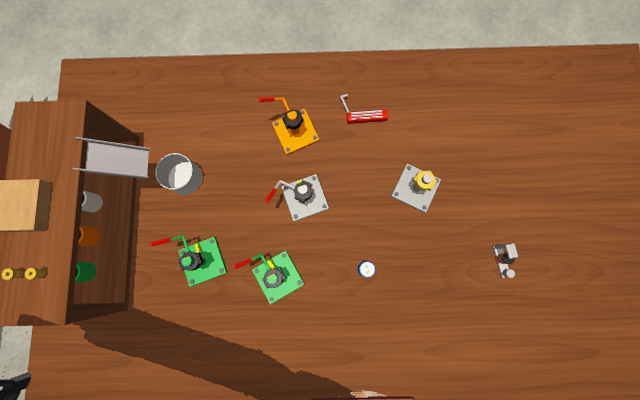

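Run:
```python
from h import *
a=cv2.imread('pics/top0.png')[165:230,255:335]; b=cv2.imread('pics/side0.png')[150:245,270:360]
a=cv2.resize(a,None,fx=5,fy=5,interpolation=cv2.INTER_CUBIC);b=cv2.resize(b,None,fx=4,fy=4,interpolation=cv2.INTER_CUBIC)
o=np.zeros((380,765,3),np.uint8);o[:325,:400]=a;o[:380,405:]=b
cv2.imwrite('pics/c0.png',o)
for n,(r0,r1,c0,c1) in dict(top=(165,230,255,335),side=(150,245,270,350)).items():
    h=cv2.cvtColor(cv2.imread(f'pics/{n}0.png'),cv2.COLOR_BGR2HSV)
    for k,lo,hi in (('yel',22,35),('red',170,180)):
        m=(h[...,0]>=lo)&(h[...,0]<=hi)&(h[...,1]>150)&(h[...,2]>90)
        if k=='red': m|=(h[...,0]<=3)&(h[...,1]>180)&(h[...,2]>90)
        v,u=np.nonzero(m[r0:r1,c0:c1]);u+=c0;v+=r0
        if len(u): print(n,k,len(u),u.mean(),v.mean(),u.min(),u.max(),v.min(),v.max(), atz(n,[u.mean(),v.mean()],.012 if k=='yel' else .102).round(3))
```

```text
top yel 8 298.875 181.5 298 300 180 183 [0.601 0.131 0.012]
top red 48 270.5416666666667 194.5 266 275 188 201 [0.554 0.186 0.102]
side yel 25 325.52 215.16 320 330 212 217 [0.593 0.127 0.012]
side red 65 301.0153846153846 164.5076923076923 293 309 159 171 [0.555 0.197 0.102]
```

View pics/c0.png

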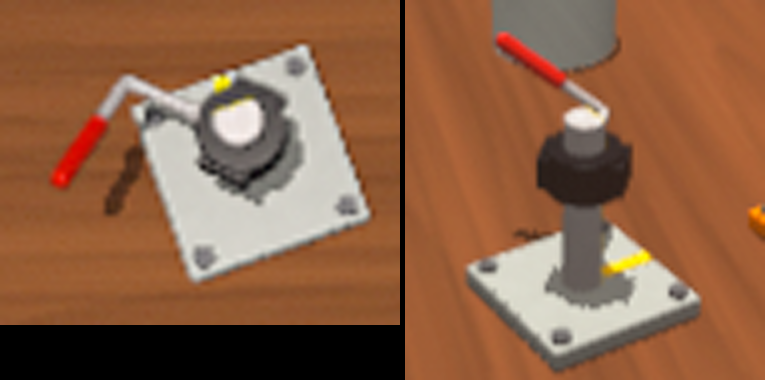

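Run:
```python
from h import *
T=lambda u,v:[255+u/5,165+v/5]
S=lambda u,v:[270+(u-405)/4,150+v/4]
ang=lambda d:np.degrees(np.arctan2(d[1],d[0])).round(1)
c=[atz('top',T(*p),.012) for p in ((303,45),(370,213),(195,282),(135,105))]
print('foot c',np.mean(c,0)); print([ang(c[i]-c[(i+1)%4]) for i in range(4)],[np.linalg.norm(c[i]-c[(i+1)%4]).round(3) for i in range(4)])
cs=[atz('side',S(*p),.012) for p in ((698,295),(557,358),(468,268),(608,222))]
print('foot side',np.mean(cs,0)); print([ang(cs[i]-cs[(i+1)%4]) for i in range(4)],[np.linalg.norm(cs[i]-cs[(i+1)%4]).round(3) for i in range(4)])
print('stripe',ang(atz('side',S(650,257),.012)-atz('side',S(603,273),.012)))
e=atz('top',T(127,80),.082);m=np.array([.5615,.121,.082]);print('elbow',e,np.linalg.norm(e-m),ang(e-m))
print('tri elbow',tri(S(605,108),T(127,80)))
tip=tri(S(503,40),T(61,182));print('tip',tip,ang((tip-e)))
o=observe();
```

```text
foot c [0.56277333 0.11618236 0.012     ]
[np.float64(20.0), np.float64(-69.7), np.float64(-162.1), np.float64(108.7)] [np.float64(0.088), np.float64(0.089), np.float64(0.09), np.float64(0.086)]
foot side [0.5645556  0.11240812 0.012     ]
[np.float64(22.1), np.float64(-72.1), np.float64(-163.0), np.float64(109.5)] [np.float64(0.09), np.float64(0.089), np.float64(0.088), np.float64(0.081)]
stripe 16.7
elbow [0.58723604 0.16697177 0.082     ] 0.05268535910499062 60.8
tri elbow [0.58817338 0.16656395 0.08387884]
tip [0.53810033 0.19047995 0.11746926] 154.4
```

{"fn": "play_rows", "kwargs": {
  "commands": [
    [[-15.7,-19.5,0],[0,0,0]],
    [[-15.7,-19.5,0],[0,0,0]],
    [[-15.7,-19.5,0],[0,0,0.3]],
    [[-15.7,-19.5,0],[0,0,0.5]],
    [[-15.7,-19.5,0],[0,0,0.6]],
    [[-31,-26,0],[0,0,0.8]],
    [[-47.3,-32.4,0],[0,0,0.9]],
    [[-47.3,-32.4,0],[0,0,1.0]]
  ],
  "hand": 1
}}

```text
clock: 1.3
eef_pos: [0.4271, 0.2517, 0.2319]
tool_rot: [[-0.266, 0.964, 0.001], [0.964, 0.266, 0.001], [0.001, 0.001, -1.0]]
force: [1.4, 1.6, -1.0]
finger_gap: 0.0855
finger_force: 0.0
```

```bash
cat >> h.py <<'E'
def to(x,y,z,yaw):
    """tool-frame shift (cm) and z turn to reach TCP x,y,z with tool y axis at yaw (deg, from above)"""
    o=observe();R=np.array(o['tool_rot']);d=R.T@(np.array([x,y,z])-o['eef_pos'])
    cur=np.degrees(np.arctan2(R[1,1],R[0,1]))
    print('t',o['clock'],'pos',np.round(o['eef_pos'],3),'yaw',cur.round(1),'tilt',R[:,2].round(3),'q',np.round(o['joint_positions'],2),'F',np.round(o['force'],1),'gap',o['finger_gap'],'grip',o['finger_force'])
    print('shift',(d*100).round(2),'turn',np.round(np.radians(cur-yaw),3))
E
python3 -c "
from h import *
to(.562,.119,.20,-28)"
```

```text
t 1.3 pos [0.427 0.252 0.232] yaw 15.4 tilt [ 0.001  0.001 -1.   ] q [-0.95  0.01  0.33  1.85 -0.    1.29 -0.35] F [ 1.4  1.6 -1. ] gap 0.08553766629949913 grip 0.0
shift [-16.39   9.47   3.19] turn 0.758
```

{"fn": "play_rows", "kwargs": {
  "commands": [
    [[-16.4,9.5,0],[0,0,0.15]],
    [[-16.4,9.5,0],[0,0,0.3]],
    [[-16.4,9.5,0],[0,0,0.45]],
    [[-16.4,9.5,0],[0,0,0.6]],
    [[-16.4,9.5,0],[0,0,0.76]],
    [[-16.4,9.5,3],[0,0,0.76]],
    [[-16.4,9.5,3],[0,0,0.76]],
    [[-16.4,9.5,3],[0,0,0.76]]
  ]
}}

```text
clock: 2.1
eef_pos: [0.5616, 0.1214, 0.2014]
tool_rot: [[0.465, 0.885, -0.001], [0.885, -0.465, -0.0], [-0.001, -0.001, -1.0]]
force: [0.7, 1.0, 0.7]
finger_gap: 0.0854
finger_force: 0.0
```

```bash
python3 -c "
from h import *
to(.562,.119,.062,-28)
a=save('top','top1');b=save('side','side1')
a=cv2.resize(a[130:250,220:400],None,fx=2.2,fy=2.2)[...,::-1];b=cv2.resize(b[60:260,220:400],None,fx=2.2,fy=2.2)[...,::-1]
o=np.zeros((440,800,3),np.uint8);o[:a.shape[0],:396]=a;o[:,400:796]=b
cv2.imwrite('pics/c1.png',o)"
```

```text
t 2.1 pos [0.562 0.121 0.201] yaw -27.7 tilt [-0.001 -0.    -1.   ] q [-0.76  0.21  0.54  1.72 -0.11  1.25 -0.67] F [0.7 1.  0.7] gap 0.0854395281266032 grip 0.0
shift [-0.18  0.16 13.94] turn 0.005
```

View pics/c1.png

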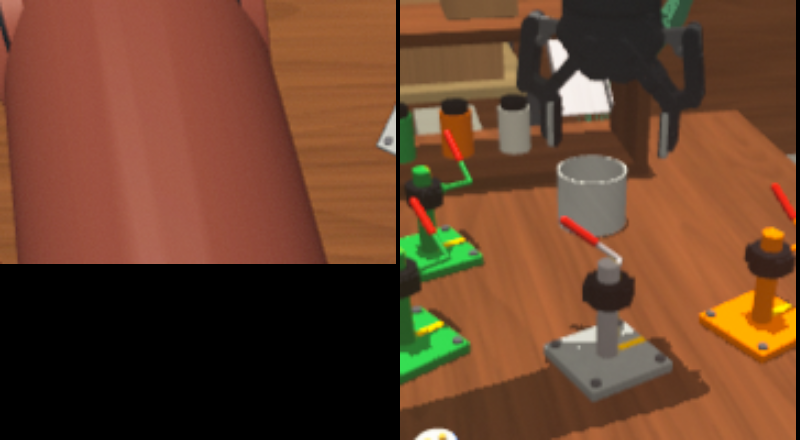

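{"fn": "play_rows", "kwargs": {
  "commands": [
    [[-0.1,0.1,3],[0,0,0]],
    [[-0.1,0.1,6],[0,0,0]],
    [[-0.1,0.1,8],[0,0,0]],
    [[-0.1,0.1,10],[0,0,0]],
    [[-0.1,0.1,12],[0,0,0]],
    [[-0.1,0.1,13.8],[0,0,0]],
    [[-0.1,0.1,13.8],[0,0,0]]
  ]
}}

```text
clock: 2.9
eef_pos: [0.5615, 0.1202, 0.0623]
tool_rot: [[0.465, 0.885, -0.002], [0.885, -0.465, -0.001], [-0.002, -0.002, -1.0]]
force: [0.2, -0.1, -0.1]
finger_gap: 0.0855
finger_force: 0.0
```

{"fn": "play_rows", "kwargs": {
  "commands": [
    [[0,0,0],[0,0,0]],
    [[0,0,0],[0,0,0]],
    [[0,0,0],[0,0,0]],
    [[0,0,0],[0,0,0]],
    [[0,0,0],[0,0,0]],
    [[0,0,0],[0,0,0]]
  ],
  "hand": -1
}}

```text
clock: 3.5
eef_pos: [0.5647, 0.1196, 0.0655]
tool_rot: [[0.466, 0.885, 0.005], [0.885, -0.466, 0.001], [0.003, 0.004, -1.0]]
force: [2.4, -2.3, 6.4]
finger_gap: 0.043
finger_force: 60.2
```

```bash
python3 -c "
from h import *
to(.562,.119,.062,-71)
b=save('side','side2')
cv2.imwrite('pics/c2.png',cv2.resize(b[80:260,220:400],None,fx=3,fy=3)[...,::-1])"
```

```text
t 3.5 pos [0.565 0.12  0.065] yaw -27.8 tilt [ 0.005  0.001 -1.   ] q [-0.71  0.36  0.51  1.85 -0.21  0.98 -0.6 ] F [ 2.4 -2.3  6.4] gap 0.04304795474520777 grip 60.2334326505661
shift [-0.18 -0.21  0.35] turn 0.754
```

View pics/c2.png

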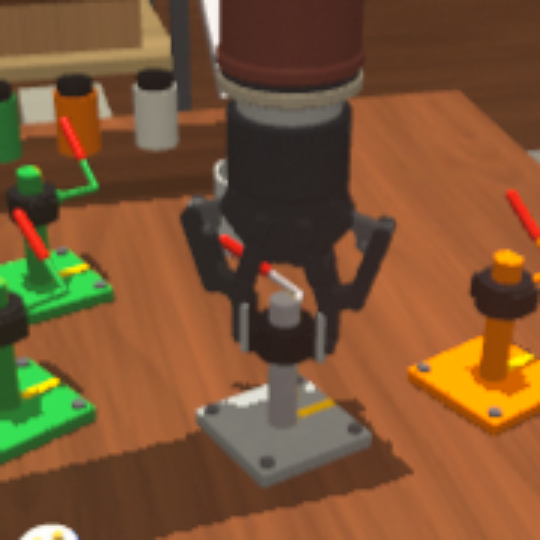

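{"fn": "play_rows", "kwargs": {
  "commands": [
    [[0.1,0.3,-0.3],[0,0,0.1]],
    [[0.1,0.3,-0.3],[0,0,0.2]],
    [[0.1,0.3,-0.3],[0,0,0.3]],
    [[0.1,0.3,-0.3],[0,0,0.4]],
    [[0.1,0.3,-0.3],[0,0,0.5]],
    [[0.1,0.3,-0.3],[0,0,0.6]],
    [[0.1,0.3,-0.3],[0,0,0.7]],
    [[0.1,0.3,-0.3],[0,0,0.76]]
  ]
}}

```text
clock: 4.35
eef_pos: [0.5659, 0.1181, 0.0657]
tool_rot: [[0.949, 0.316, 0.001], [0.316, -0.949, -0.002], [0.0, 0.002, -1.0]]
force: [7.3, -4.4, -15.8]
finger_gap: 0.0428
finger_force: 66.5
```

{"fn": "play_rows", "kwargs": {
  "commands": [
    [[0,0,0],[0,0,0]],
    [[0,0,0],[0,0,0]],
    [[0,0,0],[0,0,0]]
  ]
}}

```text
clock: 4.65
eef_pos: [0.5659, 0.1181, 0.0658]
tool_rot: [[0.948, 0.319, 0.001], [0.319, -0.948, -0.002], [0.0, 0.002, -1.0]]
force: [6.6, -2.9, -16.1]
finger_gap: 0.0429
finger_force: 65.3
```

```bash
python3 -c "
from h import *
to(.564,.119,.062,-71)"
```

```text
t 4.65 pos [0.566 0.118 0.066] yaw -71.4 tilt [ 0.001 -0.002 -1.   ] q [-0.83  0.39  0.66  1.85 -0.28  0.99 -1.3 ] F [  6.6  -2.9 -16.1] gap 0.04287519925396682 grip 65.28130531311035
shift [-0.15 -0.15  0.37] turn -0.007
```

{"fn": "play_rows", "kwargs": {
  "commands": [
    [[0,0,0],[0,0,0]],
    [[0,0,0],[0,0,0]],
    [[0,0,0],[0,0,0]],
    [[0,0,0],[0,0,0]],
    [[0,0,0],[0,0,0]]
  ],
  "hand": 1
}}

```text
clock: 5.15
eef_pos: [0.5657, 0.1196, 0.0666]
tool_rot: [[0.947, 0.32, 0.0], [0.32, -0.947, 0.0], [0.0, -0.0, -1.0]]
force: [0.6, -0.4, 0.1]
finger_gap: 0.0854
finger_force: 0.0
```

{"fn": "play_rows", "kwargs": {
  "commands": [
    [[0,0,-3],[0,0,0]],
    [[0,0,-6],[0,0,0]],
    [[0,0,-10],[0,0,0]],
    [[0,0,-14],[0,0,0]],
    [[0,0,-18],[0,0,0]],
    [[-8,0,-18],[0,0,0]],
    [[-13,0,-18],[0,0,0]],
    [[-13,0,-18],[0,0,0]]
  ]
}}

```text
clock: 5.95
eef_pos: [0.4402, 0.0766, 0.2461]
tool_rot: [[0.948, 0.32, -0.0], [0.32, -0.948, 0.0], [-0.0, -0.001, -1.0]]
force: [1.0, 0.4, 0.1]
finger_gap: 0.0854
finger_force: 0.0
```

```bash
python3 -c "
from h import *
to(.603,.175,.16,-71)
a=save('top','top3');b=save('side','side3')
a=cv2.resize(a[140:240,250:350],None,fx=4,fy=4)[...,::-1];b=cv2.resize(b[140:250,270:365],None,fx=4,fy=4)[...,::-1]
o=np.zeros((440,785,3),np.uint8);o[:400,:400]=a;o[:,405:]=b
cv2.imwrite('pics/c3.png',o)"
```

```text
t 5.95 pos [0.44  0.077 0.246] yaw -71.4 tilt [-0.  0. -1.] q [-1.01 -0.17  0.67  1.93  0.1   1.34 -1.61] F [1.  0.4 0.1] gap 0.08540123511915625 grip 0.0
shift [18.57 -4.12  8.61] turn -0.006
```

View pics/c3.png

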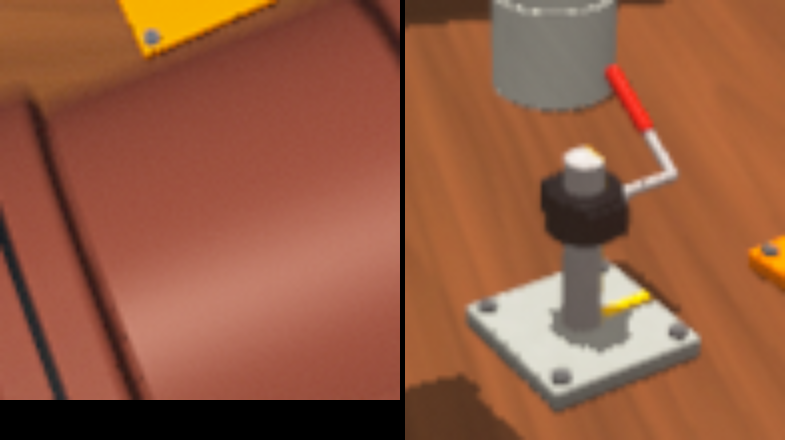

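```bash
python3 -c "
from h import *
S=lambda u,v:[270+(u-405)/4,140+v/4]
e=atz('side',S(673,174),.082);c=atz('side',S(585,207),.082);print(e,c,np.degrees(np.arctan2(*(e-c)[[1,0]])))
s=atz('side',S(650,297),.012)-atz('side',S(604,312),.012);print(np.degrees(np.arctan2(s[1],s[0])))
print(atz('side',S(612,70),.122))
print(atz('side',S(630,105),.110))
to(.603,.175,.16,-71)
"
```

```text
[0.61737873 0.13588675 0.082     ] [0.56470029 0.11456435 0.082     ] 22.036387077397254
15.691891664444164
[0.5959989  0.18082671 0.122     ]
[0.60107659 0.16303384 0.11      ]
t 6.05 pos [0.44  0.077 0.247] yaw -71.3 tilt [-0.001  0.004 -1.   ] q [-1.01 -0.17  0.67  1.94  0.1   1.34 -1.61] F [-0.   0.  -0.8] gap 0.08505880942186726 grip 0.0
shift [18.6  -4.06  8.69] turn -0.006
```

{"fn": "play_rows", "kwargs": {
  "commands": [
    [[5,-3.8,0],[0,0,0]],
    [[10,-3.8,0],[0,0,0]],
    [[15,-3.8,0],[0,0,0]],
    [[18.6,-3.8,0],[0,0,0]],
    [[18.6,-3.8,3],[0,0,0]],
    [[18.6,-3.8,7],[0,0,0]],
    [[18.6,-3.8,9.5],[0,0,0]],
    [[18.6,-3.8,9.5],[0,0,0]]
  ],
  "hand": -1
}}

```text
clock: 6.85
eef_pos: [0.6047, 0.1731, 0.1472]
tool_rot: [[0.947, 0.32, -0.006], [0.32, -0.947, -0.003], [-0.006, 0.001, -1.0]]
force: [0.0, -0.2, 0.2]
finger_gap: 0.0002
finger_force: 0.0
```

```bash
python3 -c "
from h import *
to(.604,.173,.078,-71)
b=save('side','side4')
cv2.imwrite('pics/c4.png',cv2.resize(b[80:250,250:400],None,fx=3,fy=3)[...,::-1])"
```

```text
t 6.85 pos [0.605 0.173 0.147] yaw -71.3 tilt [-0.006 -0.003 -1.   ] q [-0.9   0.42  0.71  1.65 -0.29  1.19 -1.37] F [ 0.  -0.2  0.2] gap 0.00020440094394579683 grip 0.0
shift [-0.02 -0.02  6.92] turn -0.005
```

View pics/c4.png

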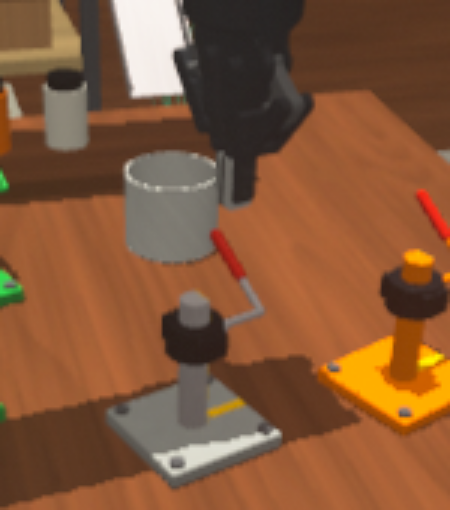

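The closed fingers at (237,200) are above the red arm, which runs (217,235)-(243,280). I'll press down gently.

{"fn": "play_rows", "kwargs": {
  "commands": [
    [[0,0,1.5],[0,0,0]],
    [[0,0,2.5],[0,0,0]],
    [[0,0,3.3],[0,0,0]],
    [[0,0,4.1],[0,0,0]],
    [[0,0,4.9],[0,0,0]],
    [[0,0,5.7],[0,0,0]],
    [[0,0,6.3],[0,0,0]],
    [[0,0,6.3],[0,0,0]]
  ]
}}

```text
clock: 7.7
eef_pos: [0.606, 0.1732, 0.0873]
tool_rot: [[0.947, 0.32, -0.001], [0.32, -0.947, -0.001], [-0.001, 0.0, -1.0]]
force: [-0.8, -0.1, -0.9]
finger_gap: -0.0001
finger_force: 0.0
```

{"fn": "play_rows", "kwargs": {
  "commands": [
    [[0,0,0.3],[0,0,0]],
    [[0,0,0.5],[0,0,0]],
    [[0,0,0.7],[0,0,0]],
    [[0,0,0.7],[0,0,0]],
    [[0,0,0.7],[0,0,0]]
  ]
}}

```text
clock: 8.2
eef_pos: [0.6065, 0.1734, 0.0816]
tool_rot: [[0.947, 0.32, 0.0], [0.32, -0.947, 0.0], [0.0, -0.0, -1.0]]
force: [-1.8, -0.1, 4.1]
finger_gap: -0.0001
finger_force: 1.9
```

```bash
python3 -c "
from h import *
to(.604,.173,.078,-71)
b=save('side','side5')
cv2.imwrite('pics/c5.png',cv2.resize(b[100:250,270:390],None,fx=3.5,fy=3.5)[...,::-1])"
```

```text
t 8.2 pos [0.607 0.173 0.082] yaw -71.3 tilt [ 0.  0. -1.] q [-0.87  0.48  0.68  1.71 -0.34  1.07 -1.33] F [-1.8 -0.1  4.1] gap -6.962622225201711e-05 grip 1.894279271364212
shift [-0.26 -0.04  0.36] turn -0.006
```

View pics/c5.png

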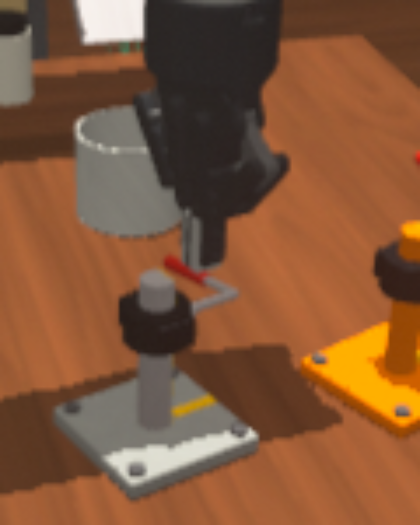

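{"fn": "play_rows", "kwargs": {
  "commands": [
    [[-0.2,0,0.3],[0,0,0]],
    [[-0.2,0,0.5],[0,0,0]],
    [[-0.2,0,0.7],[0,0,0]],
    [[-0.2,0,0.7],[0,0,0]],
    [[-0.2,0,0.7],[0,0,0]]
  ]
}}

```text
clock: 8.75
eef_pos: [0.6074, 0.1731, 0.0786]
tool_rot: [[0.947, 0.32, 0.006], [0.32, -0.947, 0.003], [0.006, -0.001, -1.0]]
force: [-6.0, -1.5, 32.4]
finger_gap: -0.0003
finger_force: 16.1
```

{"fn": "play_rows", "kwargs": {
  "commands": [
    [[0,0,-0.5],[0,0,0]],
    [[0,0,-1],[0,0,0]],
    [[0,0,-3],[0,0,0]],
    [[0,0,-6],[0,0,0]],
    [[0,0,-10],[0,0,0]],
    [[0,0,-14],[0,0,0]],
    [[0,0,-14],[0,0,0]],
    [[0,0,-14],[0,0,0]]
  ]
}}

```text
clock: 9.55
eef_pos: [0.6048, 0.1728, 0.2147]
tool_rot: [[0.947, 0.32, 0.001], [0.32, -0.947, 0.001], [0.001, -0.0, -1.0]]
force: [-0.2, 0.2, -1.0]
finger_gap: 0.0001
finger_force: 0.0
```

```bash
python3 -c "
from h import *
to(.604,.173,.2,-71)
b=save('side','side6')
cv2.imwrite('pics/c6.png',cv2.resize(b[140:250,270:365],None,fx=5,fy=5)[...,::-1])"
```

```text
t 9.55 pos [0.605 0.173 0.215] yaw -71.3 tilt [ 0.001  0.001 -1.   ] q [-0.92  0.36  0.74  1.57 -0.25  1.31 -1.39] F [-0.2  0.2 -1. ] gap 0.00012010305019548877 grip 0.0
shift [-0.07 -0.05  1.47] turn -0.006
```

View pics/c6.png

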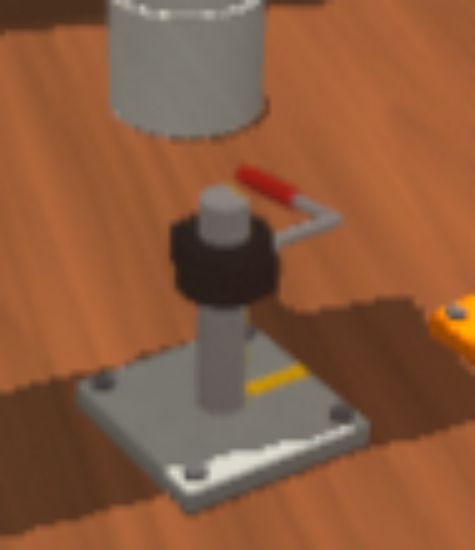

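```bash
python3 -c "
from h import *
p=camera_params('side');R=np.array(p['R']);t=np.array(p['t'])
a=np.radians(19);ex=np.array([np.cos(a),np.sin(a),0]);ey=np.array([-np.sin(a),np.cos(a),0])
for th in (0,.6,.7,.8):
    s=np.radians(38)-th
    for L in (0,.065):
        q=R@(np.array([.564,.119,.082])+.056*ex+L*(np.cos(s)*ey+np.sin(s)*np.array([0,0,1])))+t
        print(th,L,p['fx']*q[0]/q[2]+p['cx'],p['fy']*q[1]/q[2]+p['cy'])
"
```

```text
0 0 336.6055893041183 183.20253569148605
0 0.065 323.08610926070094 156.2809682862054
0.6 0 336.6055893041183 183.20253569148605
0.6 0.065 318.9662284321092 168.77717190549177
0.7 0 336.6055893041183 183.20253569148605
0.7 0.065 318.864462248232 171.39161994912433
0.8 0 336.6055893041183 183.20253569148605
0.8 0.065 318.93059299716924 174.09660998744468
```

The elbow (337,183.5) and tip (318,174) match key = 0.8 with the collar on the flat. The robot is clear, so I'm handing in.

```bash
python3 -c "
from cell import *
print(hand_in())"
```

```text
the job is handed in; nothing more can be done
None
```

I handed the job in: the black collar is turned to its yellow flat, the key is pressed down to its stop, the brass collar was not touched, and the robot is clear of everything; hand-in returned no verdict.

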